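# Unbolt the blade hood of the specimen saw

### The arm

A 7-joint arm with a two-finger parallel gripper is mounted at the origin on the work surface. World frame = base frame: x ahead of the robot, y to its left, z up, the work surface at z = 0. Lengths are in m, angles in rad, forces in N, time in s.
With the tool pointing down it reaches from about 0.4 to 0.85 m from the base axis. Payload 10.4 kg.
Tool frame: the origin (TCP) lies on the centre line of the jaws, within the pads' length; the fingertips stand 17 mm ahead of it and the grasp point (between the pads) lies 2 mm behind it; z points along the fingers, y is the line along which they close (so a half turn about z gives the same grasp; the last joint's range is limited). The gripper opens to 85 mm and grips with 20 to 120 N. Pads are 22 mm wide; open, the fingers measure 114 mm over their backs; the gripper's body (76 mm by 85 mm) begins 54 mm behind the grasp point. The pads swing forward as they close: fully open they stand 13 mm farther back than shut.
Start: joints at [1.141, 0.332, -0.065, 1.46, 0.022, 1.35, -0.088], TCP at [0.247, -0.574, 0.209] pointing down, gripper open.
Joint ranges: [-2.6, 2.6], [-0.5, 2.12], [-1.47, 1.34], [0.16, 2.42], [-1.27, 4.41], [0.06, 2.06], [-2.6, 2.6]. Speed limits (rad/s): [2.22, 2.22, 2.79, 2.79, 3.14, 3.14, 3.14].

### API

Orientations are given as a unit quaternion [x, y, z, w].
In Python, from workcell import sensors, imaging, order, spotter gives the robot as it stands. The module is installed in compiled form; this text tells all that it offers.
- The arm moves only by the shell command python3 -m inch 'ROWS' [FORCE]. ROWS is JSON, a list that holds one entry, the list of rows, each a list of 7 numbers: the shift along the tool's x, y, z in m, then the turn, a rotation vector about the tool's x, y, z in rad, then the closure, from -1 (fully open) to 1 (shut). In form: [[[x, y, z, ax, ay, az, hand], ...]]. A call has 1 to 10 rows; each row is the pose to reach, as a shift and turn from the pose commanded when the call began, along the tool's axes at that moment; what a row does not reach only later rows make up. A row lasts 1/10 s, in which the tool goes at most 50 mm and 8.59 degrees, less where a joint would pass 70% of its speed; a pose out of reach is approached as far as the arm can. A call with a gripper value outside its range is refused whole. The fingers move at their own pace and stop on an object; FORCE is the grip in N (left out, the last holds). Time passes only in rows, so rows that repeat a pose let the fingers close. It gives the time, the measured TCP pose, the force, the opening and the grip force at its end, in the units of the state.
- sensors.get_obs(): the state, without advancing time (a new reading comes with each control period).
- imaging.camera(name): name is "side" or "top" or "wrist"; returns the picture (384x512x3 uint8, blue, green, red); there is no depth.
- imaging.calibration(name): a dict with "mtx" (3x3 intrinsics, pixels), "R" (3x3) and "t" (3): a world point X has camera coordinates R X + t; the wrist camera has in their place "tool_from_camera" (4x4, takes a point from camera to tool coordinates, whose origin is the TCP and whose axes are the flange's). Camera axes: x right, y down, z forward; pixel columns grow to the right and rows downward; lengths in m; the calibration is good to about 2 mm. The wrist camera is an equidistant fisheye: a pixel r from the principal point sees the ray r / f radians off the axis. A picture is of the moment at which its call begins: read the wrist's pose just before it. calibration takes no time and is no camera call.
- order.hand_in(): hands the job in; it is judged then, once.
Trained networks look in the newest picture that a camera, given by its name, has taken for a name from the list of things; names that differ only in an ending like _2 or _b are one class to them, and where a whole thing is asked for, a point or a joint stands for the part that bears it (a point fixed in the world has none). Each returns a list of dicts, best first, with "conf" (0 to 1); they miss things now and then, are a little off and sometimes report something else, mostly with a low value. They report only what shows in the picture. A call takes as long as a camera call.
- spotter.look_for(label, camera): "pixel" ([column, row] in pixels, amid what is visible of it).
The state is a dict: "clock": time; "joint_pos": joint angles; "joint_velocities": joint speeds; "tau": joint torques, N m; "position": TCP position; "ee_rot": TCP orientation; "ft_force": force on the tool from outside, world axes, zero at the start; "torque": the same for the moment, N m; "grip_width": opening from 0.0 (shut) to 1.0 (fully open); "grasp_force": force on a finger pad.
Only numpy, scipy, OpenCV 4.12 (cv2) and the standard library are available. Lean on these libraries where they do the work, as an engineer would, in place of code of your own. Each camera call takes 0.05 s, during which the arm holds its last target. There are 200 camera calls.

### The job

Unbolt the blade hood of the small bench saw, with the fingertips only and without gripping anything: push the long sprung catch plate beside the bolt down with one fingertip and keep it down while the other fingertip pushes the bolt's upright tab away from the hood, right back to its stop. Do not let the catch up while the bolt is part-way; once the bolt is fully back, take the fingers away so that the catch springs up and locks it there. Leave the hood shut, force nothing, and leave the specimens and other things on and around the saw where they are.

Things in the scene. Friction and masses are not known exactly. Their poses are not given: they have to be found in the camera images.
- saw: specimen saw, white housing fixed on the bench, flat metal deck 85 mm above it. Origin on the bench under the bolt's centre line; x to the rear, y along the bolt towards the clear hood, z up. Housing: x -115 to 125, y -165 to 275 mm. The bolt, a steel bar 16 mm wide, top 18 mm above the deck, lies along y at x = 0 under two straps (y = -100 and 62 mm, 23 mm high). The catch lies on its -x side.
- bolt (a joint): travel of the bolt, m: 0 = home in the hood's lug (starts at 0 to 0.0012); grows as it is drawn to the saw's -y, away from the hood; 0.041 = its stop. Friction about 2.5 N; it stays where left. With the catch up it cannot move: the catch's nose sits in a notch. Notches at 0, at 0.020 (the catch drops in if let up on the way) and at 0.037 to 0.041 (drawn).
- catch (a joint): angle of the sprung rocker catch, rad: 0 = up, its nose in the bolt's notch; grows as its plate is pressed down; the bolt is free above 0.24; solid stop at 0.38. When let go over a notch it springs back to 0.
- hood (a joint): angle of the clear blade hood, rad: 0 = shut, to be left so. It hinges at its far (+y) end. In the saw's frame it spans y 115 to 265, x -70 to 80 mm; its top is 70 mm above the deck, a wire handle on it 90 mm.
- catch_edge (a point): where to press: mid-length, top line, of the rolled outer edge of the catch plate, a round rim 8 mm thick, parallel to the bolt at x = -56 mm, y -76 to 32 mm (this point y = -22) in the saw's frame; top 38 mm above the deck when up. Straight down: 3.5 N at first, 6 N at 8.5 mm (bolt free), 8 N at 13 mm (solid stop); 10 to 12 mm is good. A fingertip may slide along it while pressing.
- catch_pin (a point): middle of the catch's hinge pin, at x = -20 mm in the saw's frame, 28 mm above the deck, parallel to the bolt (y -86 to 50 mm, brackets at both ends up to 33 mm above the deck). The plate between pin and rolled edge is lower than the edge.
- tab_face (a point): where to push: centre of the face that looks to the hood (+y) of the bolt's upright steel tab; push to the saw's -y. Tab 30 mm wide (x -4 to 26 mm, this point 11), 8 mm thick, 18 to 54 mm above the deck (this point 40). With the bolt home the face is at y = -16 mm; from there to y = 26 mm is free for a fingertip down to 20 mm above the deck (at y 28 to 42 lies the catch's nose arm, 35 mm high).
- bolt_tip (a point): end of the bolt that goes into the steel lug on the hood. In the saw's frame the lug's mouth is at y = 95 mm; this point is at y = 118 mm with the bolt home.
- puck_deck: bystander: mounted specimen, a black disc 31 mm across and 18 mm high, on the saw's deck; origin at the centre of its underside
- stick: bystander: white blade-dressing stick 22 x 75 x 13 mm lying on the saw's deck; origin at the centre of its underside
- puck_bench: bystander: mounted specimen, a black disc 31 mm across and 18 mm high, on the bench; origin at the centre of its underside
- beaker: bystander: glass beaker 66 mm across, 85 mm high, on the bench; origin at the centre of its underside
- spanner: bystander: steel spanner 150 mm long lying on the bench; origin at the middle of its underside
- jar: bystander: amber jar 56 mm across, 70 mm high, on the bench; origin at the centre of its underside
- wash_bottle: bystander: white wash bottle 64 mm across, 160 mm high, on the bench; origin at the centre of its underside

How it is judged:
By the outcome, as a careful person would: the job done as asked, in the order asked, and still so for the second after the job is handed in, with the robot touching nothing.
It also fails if it takes over 48 s, if anything falls off the work surface, if the arm or the gripper's body presses on something with over 40 N, if the wrist force passes 120 N, or if a joint passes its speed limit or range.

## Working session

There is one attempt and no reset: what is moved stays moved. The work goes in short steps, Python scripts to look and compute and a shell command to move; the robot and the scene stay as the last step left them, time stands still between calls to the robot, and variables do not carry over. Pictures are saved under pics/ and viewed, at most 10 in all, crops included, and the job is handed in when it is done.

```bash
mkdir -p pics
cat > h.py <<'E'
import numpy as np, cv2
from workcell import sensors, imaging, order, spotter
from scipy.spatial.transform import Rotation as Rn
def proj(name,X):
    c=imaging.calibration(name);p=c["R"]@np.array(X)+c["t"];q=c["mtx"]@p;return q[:2]/q[2]
def ray(name,px,o=None):
    c=imaging.calibration(name);K=np.array(c["mtx"])
    if name!="wrist":
        R=np.array(c["R"]);d=R.T@np.linalg.solve(K,[px[0],px[1],1.]);return -R.T@np.array(c["t"]),d/np.linalg.norm(d)
    x=(px[0]-K[0,2])/K[0,0];y=(px[1]-K[1,2])/K[1,1];r=np.hypot(x,y)
    d=np.array([np.sin(r)*x/max(r,1e-9),np.sin(r)*y/max(r,1e-9),np.cos(r)])
    T=np.array(c["tool_from_camera"]);W=Rn.from_quat(o["ee_rot"]).as_matrix()
    return W@T[:3,3]+o["position"],W@T[:3,:3]@d
def wproj(X,o):
    c=imaging.calibration("wrist");K=np.array(c["mtx"]);T=np.array(c["tool_from_camera"]);W=Rn.from_quat(o["ee_rot"]).as_matrix()
    p=T[:3,:3].T@(W.T@(np.array(X)-o["position"])-T[:3,3]);r=np.arctan2(np.hypot(p[0],p[1]),p[2]);k=r/np.hypot(p[0],p[1])
    return np.array([K[0,0]*k*p[0]+K[0,2],K[1,1]*k*p[1]+K[1,2]])
def atz(name,px,z,o=None):
    c,d=ray(name,px,o);return c+d*(z-c[2])/d[2]
E
python3 - <<'E'
from h import *
o=sensors.get_obs();print(o)
for n in("top","side"):
    im=imaging.camera(n);cv2.imwrite(f"pics/{n}.png",im)
    for l in["saw","catch_edge","catch_pin","tab_face","bolt_tip","hood","puck_deck","stick","wash_bottle","beaker","jar"]:
        print(n,l,[(np.round(r["pixel"]),round(r["conf"],2)) for r in spotter.look_for(l,n)[:2]])
a=cv2.imread("pics/top.png");print(imaging.calibration("wrist"))
E
```

```text
{'clock': 0.0, 'joint_pos': array([ 1.14139378,  0.33286098, -0.06468164,  1.46092624,  0.02161126,
        1.34984317, -0.08847355]), 'joint_velocities': array([ 1.04094924e-03, -7.57252462e-05, -8.88877180e-04, -1.82923115e-03,
        8.79745996e-04, -4.60917187e-05, -2.86138240e-04]), 'tau': array([-6.98649706e-05, -6.25434923e+01,  4.93591034e-02, -3.91613531e+01,
        1.62892789e-02,  9.83509206e-03, -4.45183969e-05]), 'position': array([ 0.24712901, -0.57365475,  0.20862988]), 'ee_rot': array([ 9.79381704e-01,  2.02017392e-01, -1.72874817e-04, -6.48374117e-04]), 'ft_force': array([-0.19830303, -0.18673525, -0.32667254]), 'torque': array([ 0.00830955, -0.00391542,  0.00370989]), 'grasp_force': 0.0, 'grip_width': 1.0019012871751296}
top saw [(array([280., 226.]), 0.82)]
top catch_edge [(array([316., 235.]), 0.58), (array([314., 226.]), 0.44)]
top catch_pin [(array([284., 229.]), 0.69), (array([291., 195.]), 0.56)]
top tab_face [(array([315., 227.]), 0.75)]
top bolt_tip [(array([312., 224.]), 0.69)]
top hood [(array([230., 225.]), 0.96), (array([318., 223.]), 0.48)]
top puck_d
[... 581 characters left out ...]
6., 222.]), 0.52), (array([308., 318.]), 0.24)]
side wash_bottle [(array([219., 145.]), 0.67)]
side beaker [(array([254., 240.]), 0.52)]
side jar [(array([290., 190.]), 0.87)]
{'mtx': array([[297.31863964,   0.        , 254.34729054],
       [  0.        , 297.31863964, 185.08105935],
       [  0.        ,   0.        ,   1.        ]]), 'tool_from_camera': array([[-1.16787060e-03, -9.53570370e-01, -3.01168035e-01,
         7.63466509e-02],
       [ 9.99998878e-01, -8.31192516e-04, -1.24604436e-03,
        -1.85291760e-04],
       [ 9.37862364e-04, -3.01169152e-01,  9.53570271e-01,
        -1.65827686e-01],
       [ 0.00000000e+00,  0.00000000e+00,  0.00000000e+00,
         1.00000000e+00]])}
```

View pics/top.png

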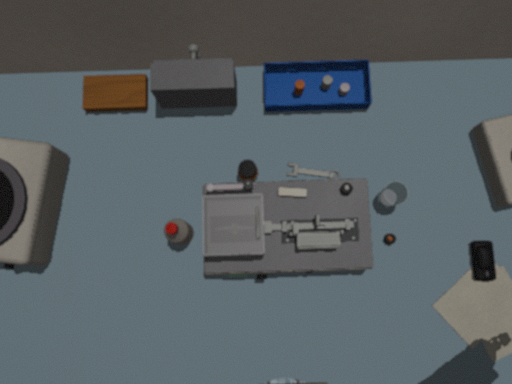

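View pics/side.png

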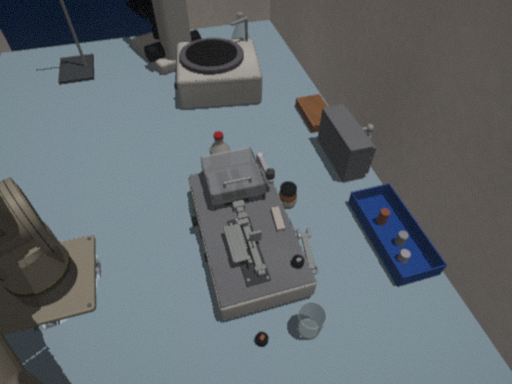

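The top view shows the saw at about (205–370, 180–275), with the hood at the left (saw +y is image left). The bolt tab is near (317, 218), the catch plate near (318, 240), and the catch side faces down in the image. The side view agrees.

Run:
```python
from h import *
for n,ps in(("top",[(203,181),(370,179),(372,270),(203,276),(280,226)]),("side",[(235,243),(255,237)])):
    for p in ps: print(n,p,atz(n,p,.085).round(3),atz(n,p,.12).round(3))
a=cv2.imread("pics/top.png")[165:290,190:385];cv2.imwrite("pics/topc.png",cv2.resize(a,None,fx=4,fy=4,interpolation=cv2.INTER_CUBIC))
```

```text
top (203, 181) [0.65  0.198 0.085] [0.643 0.193 0.12 ]
top (370, 179) [ 0.642 -0.243  0.085] [ 0.635 -0.235  0.12 ]
top (372, 270) [ 0.405 -0.233  0.085] [ 0.405 -0.225  0.12 ]
top (203, 276) [0.402 0.2   0.085] [0.403 0.195 0.12 ]
top (280, 226) [ 0.525 -0.002  0.085] [ 0.521 -0.     0.12 ]
side (235, 243) [ 0.483 -0.075  0.085] [ 0.479 -0.098  0.12 ]
side (255, 237) [ 0.538 -0.072  0.085] [ 0.531 -0.095  0.12 ]
```

View pics/topc.png

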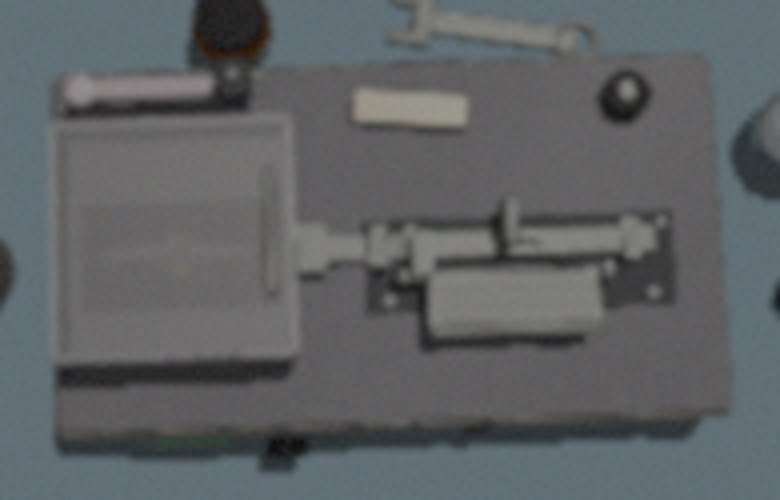

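```bash
cat >> h.py <<'E'
def fit(S,W):
    S=np.array(S,float);W=np.array(W,float)[:,:2];s=S.mean(0);w=W.mean(0);A=(S-s);B=(W-w)
    th=np.arctan2((A[:,0]*B[:,1]-A[:,1]*B[:,0]).sum(),(A*B).sum());R=np.array([[np.cos(th),-np.sin(th)],[np.sin(th),np.cos(th)]])
    return th,w-R@s,(A@R.T-B)
def s2w(P,th,t): # saw xyz, m
    P=np.array(P,float);c,s=np.cos(th),np.sin(th);return np.array([c*P[0]-s*P[1]+t[0],s*P[0]+c*P[1]+t[1],P[2]])
def goto(X,th): # tool pose with tool y = saw x; prints shift/turn in the current tool axes
    o=sensors.get_obs();W=Rn.from_quat(o["ee_rot"]);y=np.array([np.cos(th),np.sin(th),0]);x=np.array([-y[1],y[0],0]);G=Rn.from_matrix(np.c_[x,y,[0,0,-1]])
    print("shift",(W.inv().apply(np.array(X)-o["position"])).round(4),"turn",(W.inv()*G).as_rotvec().round(4),"tcp",o["position"].round(4))
E
python3 - <<'E'
from h import *
px=[(203.75,183),(367,178.75),(372,267),(204.5,272.5)]
S=[(.125,.275),(.125,-.165),(-.115,-.165),(-.115,.275)]
W=[atz("top",p,.085) for p in px]
th,t,r=fit(S,W);print(th,t,r.round(4))
# check tab top (11,-20,139mm), edge ends
for P in[(.011,-.020,.139),(-.056,-.076,.123),(-.056,.032,.123),(0,.095,.1)]:
    q=proj("top",s2w(P,th,t));print(P,((q-[190,165])*4).round())
goto(s2w((-.02,-.02,.26),th,t),th)
E
```

```text
-0.0008775977625060332 [ 0.52282415 -0.0742561 ] [[ 0.0036  0.0047]
 [ 0.0046 -0.0038]
 [-0.0051 -0.006 ]
 [-0.003   0.0051]]
(0.011, -0.02, 0.139) [511. 217.]
(-0.056, -0.076, 0.123) [603. 324.]
(-0.056, 0.032, 0.123) [430. 329.]
(0, 0.095, 0.1) [326. 246.]
shift [ 0.4245 -0.3395 -0.0506] turn [ 1.0000e-04  0.0000e+00 -1.1631e+00] tcp [ 0.2473 -0.574   0.2094]
```

```bash
python3 -m inch '[[[0,0,-0.05,0,0,0,-0.29],[0.42,-0.34,-0.05,0,0,-1.163,-0.29],[0.42,-0.34,-0.05,0,0,-1.163,-0.29],[0.42,-0.34,-0.05,0,0,-1.163,-0.29],[0.42,-0.34,-0.05,0,0,-1.163,-0.29],[0.42,-0.34,-0.05,0,0,-1.163,-0.29],[0.42,-0.34,-0.05,0,0,-1.163,-0.29],[0.42,-0.34,-0.05,0,0,-1.163,-0.29],[0.42,-0.34,-0.05,0,0,-1.163,-0.29],[0.42,-0.34,-0.05,0,0,-1.163,-0.29]]]' 20
python3 - <<'E'
from h import *
goto(s2w((-.02,-.02,.26),-.0009,(.5228,-.0743)),-.0009)
print(sensors.get_obs()["joint_pos"].round(2))
E
```

```text
clock: 2.2
position: [0.4571, -0.1737, 0.2598]
ee_rot: [0.706, 0.708, -0.0, 0.001]
ft_force: [1.2, -0.7, 0.5]
grip_width: 0.645
grasp_force: 0.0
shift [ 0.0793  0.046  -0.0003] turn [0.0007 0.0008 0.0039] tcp [ 0.4571 -0.1737  0.2598]
[ 0.76  0.03 -0.5   1.71  0.02  1.4   0.26]
```

```bash
python3 -m inch '[[[0.04,0.023,0,0,0,0,-0.29],[0.079,0.046,0,0,0,0,-0.29],[0.079,0.046,0,0,0,0,-0.29],[0.079,0.046,0,0,0,0,-0.29]]]'
python3 - <<'E'
from h import *
o=sensors.get_obs();im=imaging.camera("wrist");print(o["position"],o["ee_rot"],o["clock"])
np.savez("w1.npz",position=o["position"],ee_rot=o["ee_rot"]);cv2.imwrite("pics/w1raw.png",im)
th,t=-.0009,(.5228,-.0743)
for l in["catch_edge","catch_pin","tab_face","bolt_tip"]: print(l,[(np.round(r["pixel"],1),round(r["conf"],2)) for r in spotter.look_for(l,"wrist")[:2]])
for k,P in dict(edge=(-.056,-.022,.123),e0=(-.056,-.076,.123),e1=(-.056,.032,.123),pin=(-.02,-.018,.113),tab=(.011,-.016,.125),tabt0=(-.004,-.016,.139),tabt1=(.026,-.016,.139)).items():
    q=wproj(s2w(P,th,t),o);print(k,q.round(1))
cv2.imwrite("pics/w1.png",cv2.resize(im,(800,600),interpolation=cv2.INTER_CUBIC))
E
```

```text
clock: 2.6
position: [0.5028, -0.0957, 0.2594]
ee_rot: [0.707, 0.708, -0.0, -0.0]
ft_force: [-0.2, -0.8, -1.3]
grip_width: 0.646
grasp_force: 0.0
[ 0.50283598 -0.09570076  0.25936453] [ 7.06611024e-01  7.07602190e-01 -1.95320147e-05 -2.26349450e-05] 2.6
catch_edge [(array([236.8, 156.5]), 0.97), (array([269.1, 160. ]), 0.33)]
catch_pin [(array([268.6, 119.2]), 0.56)]
tab_face [(array([273.9, 163.1]), 0.94)]
bolt_tip [(array([268.4, 156.4]), 0.77)]
edge [221.  169.1]
e0 [222.6 216.3]
e1 [219.8 117.7]
pin [255.1 163.1]
tab [285. 164.]
tabt0 [271.3 167.2]
tabt1 [301.2 167.4]
```

View pics/w1.png

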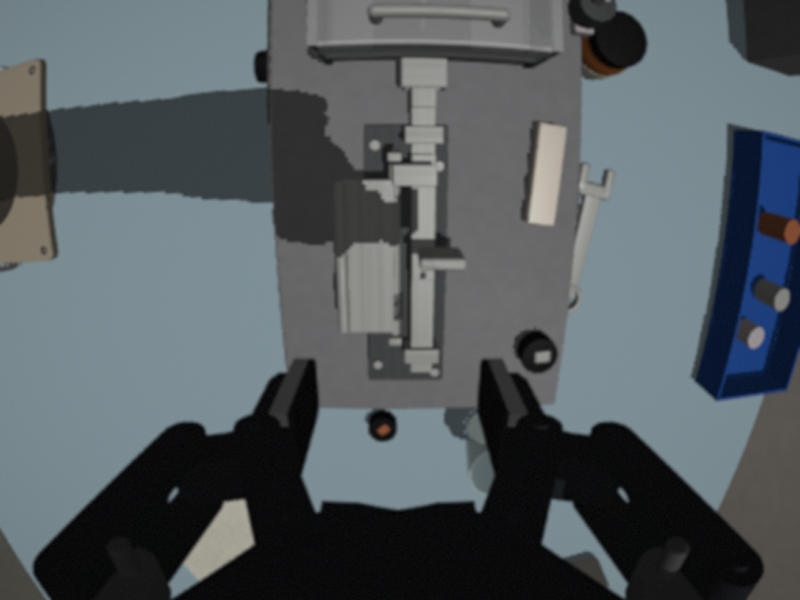

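The wrist view shows the catch plate at (335–400, 183–333), the tab at (412–465, 240–270) and the straps at (424, 133) and (424, 355), in the enlarged picture's pixels. The coarse pose fits to within 3 mm. I'll zoom in to refine it.

Run:
```python
import cv2,numpy as np
a=cv2.imread("pics/w1raw.png")[70:250,190:350]
a=cv2.convertScaleAbs(cv2.resize(a,None,fx=3.333,fy=3.333,interpolation=cv2.INTER_CUBIC),alpha=1.4)
for v in range(0,180,20): cv2.putText(a,str(70+v),(0,int(v*3.333)+4),0,.4,(0,255,255),1);cv2.line(a,(28,int(v*3.333)),(40,int(v*3.333)),(0,255,255),1)
for v in range(20,160,20): cv2.putText(a,str(190+v),(int(v*3.333)-8,10),0,.4,(0,255,255),1);cv2.line(a,(int(v*3.333),14),(int(v*3.333),24),(0,255,255),1)
cv2.imwrite("pics/w1c.png",a)
```

```text
(no output)
```

View pics/w1c.png

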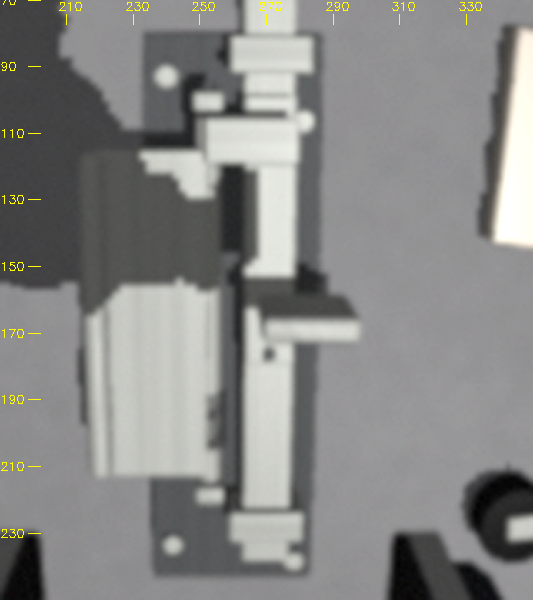

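Run:
```python
from h import *
from scipy.optimize import least_squares
o=np.load("w1.npz")
D=[((-.004,-.0165,.139),(269.8,166)),((.026,-.0165,.139),(298,165.7)),((-.056,-.076,.123),(220.9,212.8)),((-.056,.032,.123),(217.9,115.6)),((0,.062,.108),(271.6,86.5)),((0,-.1,.108),(270.1,228.4))]
f=lambda p:np.concatenate([wproj(s2w(P,p[0],p[1:]),o)-q for P,q in D])
s=least_squares(f,[0,.52,-.07],x_scale=[.01,.01,.01]);print(s.x,s.fun.reshape(-1,2).round(1))
th,t=s.x[0],s.x[1:]
open("h.py","a").write(f"\nTH,T={th},np.array({list(t)})\n")
# fingertips separation 70mm centred saw x=-0.0215; y=+4mm; tips ~20 mm above rim
goto(s2w((-.0215,.004,.123+.017+.02),th,t),th)
```

```text
[-0.00166732  0.52052613 -0.07198216] [[-0.7 -0.6]
 [ 1.  -0.1]
 [-0.4  1.5]
 [-0.3 -0.1]
 [ 0.6 -0.2]
 [-0.2 -0.3]]
shift [ 0.03   -0.0033  0.0995] turn [ 0.0001  0.0005 -0.0015] tcp [ 0.5022 -0.0979  0.2595]
```

```bash
python3 -m inch '[[[0.03,-0.003,0,0,0,0,-0.29],[0.03,-0.003,0.04,0,0,0,-0.29],[0.03,-0.003,0.07,0,0,0,-0.29],[0.03,-0.003,0.09,0,0,0,-0.29],[0.03,-0.003,0.098,0,0,0,-0.29],[0.03,-0.003,0.098,0,0,0,-0.29],[0.03,-0.003,0.098,0,0,0,-0.29]]]'
python3 - <<'E'
from h import *
o=sensors.get_obs();im=imaging.camera("wrist");s=imaging.camera("side")
goto(s2w((-.0215,.004,.123+.017+.02),TH,T),TH)
def mark(P):
    q=wproj(s2w(P,TH,T),o);cv2.circle(im,tuple(int(v) for v in q.round()),1,(0,0,255),-1)
for P in[(-.056,-.076,.123),(-.056,.032,.123),(-.004,-.0165,.139),(.026,-.0165,.139),(.011,.004,.12),(-.056,.004,.123)]:mark(P)
cv2.imwrite("pics/w2.png",cv2.resize(im[90:390,130:380],(667,600*300//300*1),interpolation=cv2.INTER_CUBIC))
a=cv2.resize(s[150:300,180:320],(560,600),interpolation=cv2.INTER_CUBIC);cv2.imwrite("pics/s2.png",a)
E
```

```text
clock: 3.55
position: [0.5002, -0.067, 0.1625]
ee_rot: [0.708, 0.707, 0.0, 0.001]
ft_force: [-0.3, 0.2, -0.5]
grip_width: 0.642
grasp_force: 0.0
shift [-0.0011 -0.0013  0.0027] turn [0.0019 0.0005 0.0004] tcp [ 0.5004 -0.0668  0.1627]
```

View pics/w2.png

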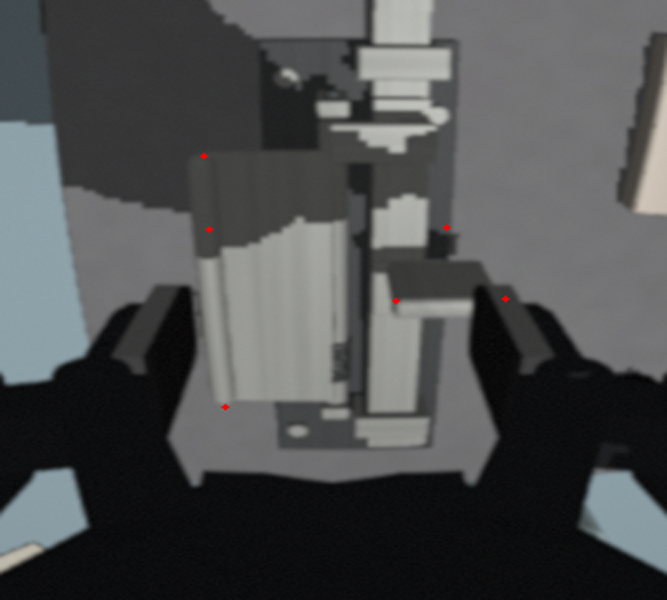

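View pics/s2.png

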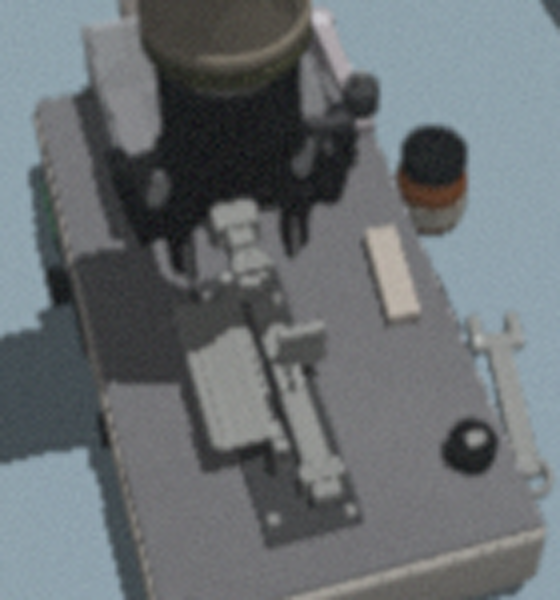

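The marks sit on the rim ends and the tab's top edge, so the pose is good. Next I'll check where the fingertips are in tool coordinates against this picture: the left tip is around (112–195, 288–370) in the crop and the right tip around (475–550, 288–370).

Run:
```python
from h import *
o=sensors.get_obs();W=Rn.from_quat(o["ee_rot"])
for z in(.010,.014,.017):
  for x in(-.011,.011):
    print(z,x,[((wproj(o["position"]+W.apply([x,y,z]),o)-[130,90])*[2.668,2]).round().tolist() for y in(-.042,-.0275,.0275,.042)])
```

```text
0.01 -0.011 [[168.0, 283.0], [225.0, 284.0], [446.0, 284.0], [503.0, 283.0]]
0.01 0.011 [[161.0, 222.0], [220.0, 222.0], [451.0, 222.0], [510.0, 221.0]]
0.014 -0.011 [[170.0, 278.0], [226.0, 279.0], [444.0, 279.0], [500.0, 278.0]]
0.014 0.011 [[164.0, 217.0], [222.0, 218.0], [448.0, 217.0], [506.0, 217.0]]
0.017 -0.011 [[173.0, 274.0], [228.0, 275.0], [442.0, 275.0], [498.0, 274.0]]
0.017 0.011 [[166.0, 214.0], [224.0, 214.0], [447.0, 214.0], [504.0, 214.0]]
```

Run:
```python
from h import *
o=sensors.get_obs();W=Rn.from_quat(o["ee_rot"]);a=cv2.resize(imaging.camera("side")[170:230,200:290],(800,533),interpolation=cv2.INTER_CUBIC);a=cv2.convertScaleAbs(a,alpha=1.8,beta=20)
for s in(-1,1):
 for z,c in((.014,(0,0,255)),(-.02,(0,255,0))):
  pts=[((proj("side",o["position"]+W.apply([x,s*y,z]))-[200,170])*[8.89,8.89]).astype(int) for x,y in((-.011,.0275),(.011,.0275),(.011,.042),(-.011,.042))]
  cv2.polylines(a,[np.array(pts)],True,c,1)
cv2.imwrite("pics/s3.png",a)
```

```text
(no output)
```

View pics/s3.png

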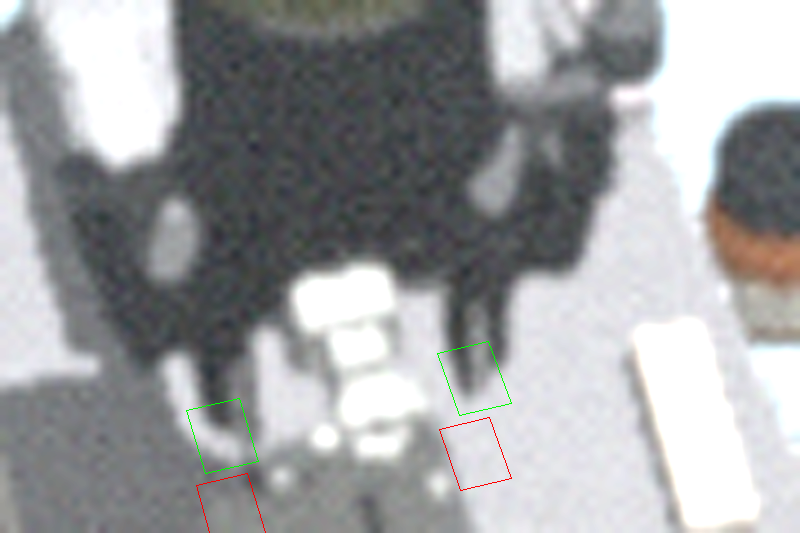

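Both pictures show the tips about 30 mm further back along the tool axis than the nominal figure, while the lateral positions match. I'll descend in small steps and let the force show the contact.

```bash
python3 -m inch '[[[-0.001,-0.001,0.01,0,0,0,-0.29],[-0.001,-0.001,0.02,0,0,0,-0.29],[-0.001,-0.001,0.02,0,0,0,-0.29],[-0.001,-0.001,0.02,0,0,0,-0.29]]]'; python3 -m inch '[[[0,0,0.003,0,0,0,-0.29],[0,0,0.006,0,0,0,-0.29],[0,0,0.006,0,0,0,-0.29],[0,0,0.006,0,0,0,-0.29]]]'
```

```text
clock: 4.1
position: [0.4983, -0.0675, 0.141]
ee_rot: [0.707, 0.707, -0.0, -0.0]
ft_force: [0.7, 0.5, 0.4]
grip_width: 0.647
grasp_force: 0.0
clock: 4.5
position: [0.4986, -0.0676, 0.1354]
ee_rot: [0.707, 0.707, -0.0, -0.0]
ft_force: [1.0, -0.5, -0.1]
grip_width: 0.641
grasp_force: 0.0
```

```bash
python3 -m inch '[[[0,0,0.003,0,0,0,-0.29],[0,0,0.006,0,0,0,-0.29],[0,0,0.006,0,0,0,-0.29],[0,0,0.006,0,0,0,-0.29]]]';  python3 - <<'E'
from h import *
o=sensors.get_obs();im=imaging.camera("wrist");a=cv2.convertScaleAbs(cv2.resize(im[120:300,150:360],(700,600),interpolation=cv2.INTER_CUBIC),alpha=1.5,beta=25)
goto(s2w((-.0215,.004,.123),TH,T),TH);print(o["ft_force"])
cv2.imwrite("pics/w3.png",a)
E
```

```text
clock: 4.9
position: [0.4986, -0.0676, 0.1293]
ee_rot: [0.707, 0.707, -0.0, -0.0]
ft_force: [0.9, 0.6, -0.2]
grip_width: 0.642
grasp_force: 0.0
shift [-0.0003  0.0004  0.0064] turn [-0.      0.      0.0007] tcp [ 0.4986 -0.0676  0.1294]
[ 0.92053174  0.55885622 -0.24045416]
```

View pics/w3.png

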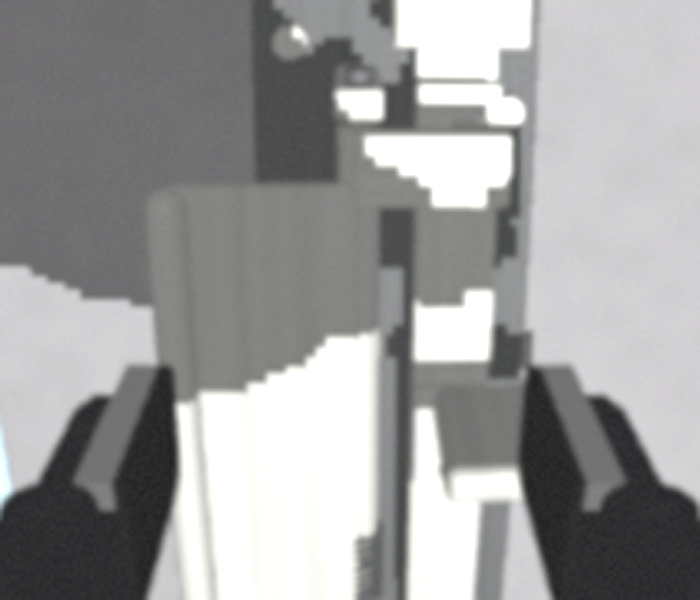

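The view shows the inner tip corners at (172, 368) and (528, 368) in the crop, each finger about 44 px thick, and no contact yet. I'll solve for the tips' true place.

Run:
```python
from h import *
from scipy.optimize import fsolve
o=sensors.get_obs();W=Rn.from_quat(o["ee_rot"])
for x in(.006,.011,.014):
  for px in((201.6,230.4),(308.4,230.4),(188.4,230.4),(321.6,230.4)):
    s=fsolve(lambda v:wproj(o["position"]+W.apply([x,v[0],v[1]]),o)-px,[.03*np.sign(px[0]-254),-.02]);print(x,px,s.round(4))
```

```text
0.006 (201.6, 230.4) [-0.0294 -0.0223]
0.006 (308.4, 230.4) [ 0.0284 -0.0224]
0.006 (188.4, 230.4) [-0.0367 -0.0226]
0.006 (321.6, 230.4) [ 0.0357 -0.0228]
0.011 (201.6, 230.4) [-0.0274 -0.0324]
0.011 (308.4, 230.4) [ 0.0264 -0.0325]
0.011 (188.4, 230.4) [-0.0342 -0.0327]
0.011 (321.6, 230.4) [ 0.0332 -0.0329]
0.014 (201.6, 230.4) [-0.0262 -0.0385]
0.014 (308.4, 230.4) [ 0.0252 -0.0386]
0.014 (188.4, 230.4) [-0.0327 -0.0387]
0.014 (321.6, 230.4) [ 0.0316 -0.0389]
```

```bash
python3 -m inch '[[[0,-0.001,0,0,0,0,-0.41],[0,-0.001,0.008,0,0,0,-0.41],[0,-0.001,0.016,0,0,0,-0.41],[0,-0.001,0.024,0,0,0,-0.41],[0,-0.001,0.028,0,0,0,-0.41],[0,-0.001,0.028,0,0,0,-0.41],[0,-0.001,0.028,0,0,0,-0.41]]]'; python3 -m inch '[[[0,0,0.002,0,0,0,-0.41],[0,0,0.004,0,0,0,-0.41],[0,0,0.004,0,0,0,-0.41],[0,0,0.004,0,0,0,-0.41]]]'
```

```text
clock: 5.65
position: [0.4977, -0.0675, 0.1014]
ee_rot: [0.707, 0.707, 0.0, -0.0]
ft_force: [0.2, 1.0, 0.6]
grip_width: 0.702
grasp_force: 0.0
clock: 6.05
position: [0.4976, -0.0676, 0.0974]
ee_rot: [0.707, 0.707, 0.0, 0.0]
ft_force: [-0.7, -0.8, 0.2]
grip_width: 0.706
grasp_force: 0.0
```

```bash
for i in 1 2; do python3 -m inch '[[[0,0,0.002,0,0,0,-0.41],[0,0,0.004,0,0,0,-0.41],[0,0,0.004,0,0,0,-0.41],[0,0,0.004,0,0,0,-0.41]]]' | grep -E "posi|ft"; done;  python3 - <<'E'
from h import *
o=sensors.get_obs();im=imaging.camera("wrist");a=cv2.convertScaleAbs(cv2.resize(im[120:300,150:360],(700,600),interpolation=cv2.INTER_CUBIC),alpha=1.5,beta=25)
goto(s2w((-.0225,.004,.09),TH,T),TH);print(o["ft_force"])
cv2.imwrite("pics/w4.png",a)
E
```

```text
position: [0.4974, -0.0677, 0.0934]
ft_force: [-3.7, 1.1, 4.7]
position: [0.4974, -0.0677, 0.0895]
ft_force: [-3.4, -0.4, 5.6]
shift [-0.0003  0.0006 -0.0005] turn [-0.0003  0.0002  0.0007] tcp [ 0.4975 -0.0677  0.0895]
[-3.36803802 -0.41677764  5.57000494]
```

View pics/w4.png

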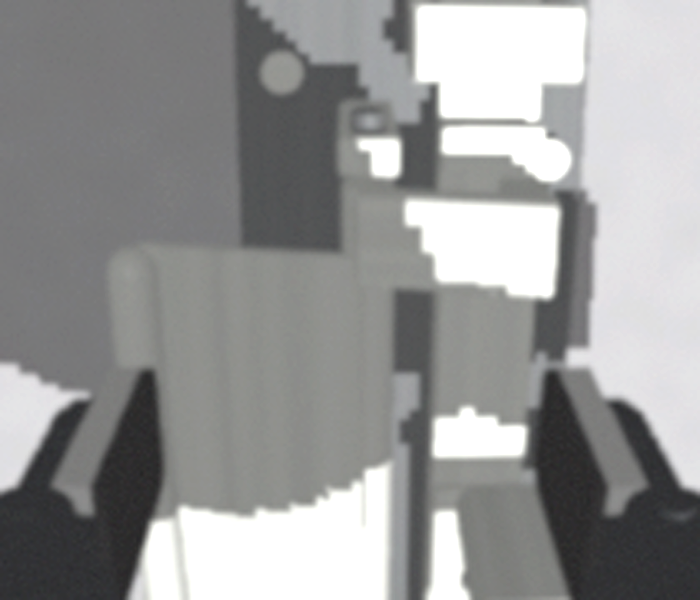

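Contact was made between TCP z 0.097 and 0.093. The left tip sits on the rim, which shows at (110–157, 250–370), and the right tip stands beside the tab with a clear gap. I'll press further in steps.

```bash
for i in 1; do python3 -m inch '[[[0,0,0.0015,0,0,0,-0.41],[0,0,0.003,0,0,0,-0.41],[0,0,0.003,0,0,0,-0.41]]]' | grep -E "posi|ft"; done; for i in 1 2; do python3 -m inch '[[[0,0,0.001,0,0,0,-0.41],[0,0,0.001,0,0,0,-0.41]]]' | grep -E "posi|ft";python3 -m inch '[[[0,0,0,0,0,0,-0.41]]]' | grep -E "posi|ft"; done
```

```text
position: [0.4975, -0.0677, 0.0865]
ft_force: [-3.5, -0.1, 6.6]
position: [0.4975, -0.0677, 0.0856]
ft_force: [-3.8, 0.2, 6.0]
position: [0.4975, -0.0677, 0.0856]
ft_force: [-3.2, -0.4, 6.1]
position: [0.4975, -0.0677, 0.0846]
ft_force: [-3.1, 0.2, 6.8]
position: [0.4975, -0.0677, 0.0846]
ft_force: [-3.7, 0.5, 6.7]
```

```bash
python3 -m inch '[[[0,0,0.001,0,0,0,-0.41],[0,0,0.001,0,0,0,-0.41],[0,0,0.001,0,0,0,-0.41]]]' | grep -E "posi|ft"
```

```text
position: [0.4976, -0.0677, 0.0837]
ft_force: [-4.6, 0.7, 6.1]
```

```bash
python3 -m inch '[[[-0.003,0,0,0,0,0,-0.41],[-0.006,0,0,0,0,0,-0.41],[-0.006,0,0,0,0,0,-0.41]]]' | grep -E "posi|ft"; for i in 1 2 3; do python3 -m inch '[[[-0.002,0,0,0,0,0,-0.41],[-0.002,0,0,0,0,0,-0.41]]]' | grep -E "posi|ft"; done
```

```text
position: [0.4985, -0.073, 0.0841]
ft_force: [-1.1, 2.4, 7.2]
position: [0.4986, -0.0749, 0.0841]
ft_force: [0.5, 2.9, 6.5]
position: [0.4987, -0.0768, 0.0842]
ft_force: [-0.8, 2.3, 7.7]
position: [0.4987, -0.0782, 0.0842]
ft_force: [0.0, 4.8, 6.7]
```

```bash
for i in 1 2 3; do python3 -m inch '[[[-0.0015,0,0,0,0,0,-0.41],[-0.0015,0,0,0,0,0,-0.41]]]' | grep -E "posi|ft"; done
```

```text
position: [0.4987, -0.0795, 0.0842]
ft_force: [-0.3, 5.6, 6.9]
position: [0.4987, -0.081, 0.0842]
ft_force: [-1.0, 5.9, 7.0]
position: [0.4987, -0.0825, 0.0842]
ft_force: [-0.8, 6.0, 7.7]
```

The force holds steady at about 6 N, so the bolt is sliding. I'll carry on.

```bash
python3 -m inch '[[[-0.003,0,0,0,0,0,-0.41],[-0.006,0,0,0,0,0,-0.41],[-0.009,0,0,0,0,0,-0.41],[-0.012,0,0,0,0,0,-0.41],[-0.015,0,0,0,0,0,-0.41],[-0.018,0,0,0,0,0,-0.41],[-0.021,0,0,0,0,0,-0.41],[-0.024,0,0,0,0,0,-0.41],[-0.027,0,0,0,0,0,-0.41],[-0.029,0,0,0,0,0,-0.41]]]' | grep -E "posi|ft"; for i in 1 2; do python3 -m inch '[[[-0.0015,0,0,0,0,0,-0.41],[-0.0015,0,0,0,0,0,-0.41]]]' | grep -E "posi|ft"; done
```

```text
position: [0.4988, -0.1114, 0.0842]
ft_force: [0.4, 7.1, 6.3]
position: [0.4988, -0.1131, 0.0841]
ft_force: [0.3, 5.5, 7.1]
position: [0.4988, -0.1146, 0.0842]
ft_force: [-0.1, 5.4, 7.5]
```

```bash
for i in 1 2 3 4; do python3 -m inch '[[[-0.001,0,0,0,0,0,-0.41],[-0.001,0,0,0,0,0,-0.41]]]' | grep -E "posi|ft"; done
```

```text
position: [0.4988, -0.1155, 0.0842]
ft_force: [-0.1, 5.3, 7.1]
position: [0.4988, -0.1165, 0.0842]
ft_force: [0.5, 4.4, 6.6]
position: [0.4988, -0.1174, 0.0842]
ft_force: [0.8, 5.6, 6.5]
position: [0.4988, -0.1178, 0.0842]
ft_force: [0.6, 8.4, 6.4]
```

```bash
for i in 1 2; do python3 -m inch '[[[-0.0006,0,0,0,0,0,-0.41],[-0.0006,0,0,0,0,0,-0.41]]]' | grep -E "posi|ft"; done
```

```text
position: [0.4988, -0.1177, 0.0842]
ft_force: [-1.2, 10.5, 7.9]
position: [0.4988, -0.1178, 0.0842]
ft_force: [-1.0, 11.3, 8.1]
```

The tab has stopped at y = -0.1178 with the force climbing, so the bolt is at its stop. I'll back off the tab slightly with the catch still held, then lift straight up.

```bash
python3 -m inch '[[[0.002,0,0,0,0,0,-0.41],[0.0045,0,0,0,0,0,-0.41],[0.0045,0,0,0,0,0,-0.41],[0.0045,0,-0.004,0,0,0,-0.41],[0.0045,0,-0.008,0,0,0,-0.41],[0.0045,0,-0.014,0,0,0,-0.41],[0.0045,0,-0.025,0,0,0,-0.41],[0.0045,0,-0.045,0,0,0,-0.41],[0.0045,0,-0.075,0,0,0,-0.41],[0.0045,0,-0.11,0,0,0,-0.41]]]'; python3 -m inch '[[[0,0,-0.03,0,0,0,-0.41],[0,0,-0.06,0,0,0,-0.41],[0,0,-0.06,0,0,0,-0.41],[0,0,-0.06,0,0,0,-0.41]]]'
python3 - <<'E'
from h import *
o=sensors.get_obs();im=imaging.camera("wrist")
for P in[(-.056,-.076,.123),(-.056,.032,.123),(-.004,-.057,.139),(.026,-.057,.139)]:
    q=wproj(s2w(P,TH,T),o);cv2.circle(im,tuple(int(v) for v in q.round()),1,(0,0,255),-1)
b=cv2.resize(im[20:270,150:360],(504,600),interpolation=cv2.INTER_CUBIC);cv2.imwrite("pics/end.png",b)
E
```

```text
clock: 13.2
position: [0.4965, -0.1165, 0.194]
ee_rot: [0.707, 0.707, -0.0, -0.001]
ft_force: [1.7, -0.0, -0.4]
grip_width: 0.702
grasp_force: 0.0
clock: 13.6
position: [0.4975, -0.1168, 0.2538]
ee_rot: [0.707, 0.707, 0.0, 0.0]
ft_force: [0.5, -0.7, -0.1]
grip_width: 0.704
grasp_force: 0.0
```

View pics/end.png

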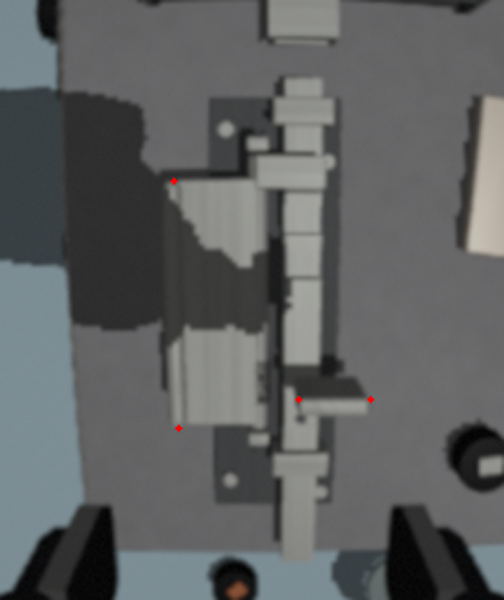

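The tab's face lies on its drawn-position marks at (298–370, 399), the catch rim is back at its up height, and the bolt's tip is clear of the lug. The hood is shut, and the stick and deck puck haven't moved.

```bash
python3 -c "
from workcell import order
print(order.hand_in())"
```

```text
the job is handed in; nothing more can be done
None
```

The bolt is fully back against its stop and the catch has sprung up to lock it. The hood is still shut, nothing seen in the last picture had moved, and the job is handed in at about 13.7 s.

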